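# Restock the bushing carousel and close its sliding keeper

### The arm

A 6-joint arm with a two-finger parallel gripper is mounted at the origin on the work surface. World frame = base frame: x ahead of the robot, y to its left, z up, the work surface at z = 0. Lengths are in mm, angles in rad, forces in N, time in s.
With the tool pointing down it reaches from about 350 to 975 mm from the base axis. Payload 7.1 kg.
Tool frame: the origin (TCP) lies midway between the tips of the shut fingers; the grasp point (between the pads) lies 19 mm behind it; z points along the fingers, y is the line along which they close (so a half turn about z gives the same grasp; the last joint's range is limited). The gripper opens to 88 mm and grips with 3 to 60 N. Pads are 20 mm wide; open, the fingers measure 115 mm over their backs; the gripper's body (75 mm by 178 mm) begins 61 mm behind the grasp point.
Start: joints at [-1.153, 0.423, 1.63, -0, 1.089, -0.019], TCP at [264.416, -566.294, 222.675] pointing down, gripper open.
Joint ranges: [-3, 3], [-0.9, 2.11], [0.09, 2.58], [-1.31, 4.45], [0.11, 2.69], [-2.54, 2.54]. Speed limits (rad/s): [2.39, 2.39, 3.01, 3.14, 3.14, 3.14].

### API

Orientations are given as a rotation vector (axis times angle).
In Python, from workcell import ctrl gives the robot as it stands. The module is installed in compiled form; this text tells all that it offers.
- The arm moves only by the tool servo_tool, never from a script. Its argument "increments" is a list of rows, each a list of 7 numbers: the shift along the world's x, y, z in cm, then the turn, a rotation vector about the world's x, y, z in degrees, then the opening, from -1 (shut) to 1 (fully open). A call has 1 to 20 rows; each row is the pose to reach, as a shift and turn from the pose commanded when the call began; what a row does not reach only later rows make up. A row lasts 1/12 s, in which the tool goes at most 41.7 mm and 7.16 degrees, less where a joint would pass 70% of its speed; a pose out of reach is approached as far as the arm can. A call with a gripper value outside its range is refused whole. The fingers move at their own pace and stop on an object; the grip force is fixed at half the most. Time passes only in rows, so rows that repeat a pose let the fingers close. It gives the time, the measured TCP pose, the force, the opening and the grip force at its end, in the units of the state.
- ctrl.get_obs(): the state, without advancing time (a new reading comes with each control period).
- ctrl.get_image(name): name is "side" or "top"; returns a dict with "image" (480x640x3 uint8, red, green, blue), "fx", "fy", "cx", "cy" (pixels), "k1" (the pictures are not rectified: a ray, as slopes to the right and down, at radius r is drawn at 1 + k1 r^2 times it, then the intrinsics apply), "extrinsics" (4x4, takes a point from camera to world coordinates). Camera axes: x right, y up, looking along -z (the intrinsics and any distortion apply to the point x, -y, -z); pixel columns grow to the right and rows downward; lengths in mm; the calibration is good to about 2 mm. A picture is of the moment at which its call begins. There is no depth.
- ctrl.close_job(): hands the job in; it is judged then, once.
The state is a dict: "t": time; "qpos": joint angles; "qvel": joint speeds; "joint_torque": joint torques, N m; "ee_pos": TCP position; "orientation": TCP orientation; "ft_force": force on the tool from outside, world axes, zero at the start; "moment": the same for the moment, N m; "width": finger opening in mm; "grasp_force": force on a finger pad.
Only numpy, scipy, OpenCV 4.12 (cv2) and the standard library are available. Lean on these libraries where they do the work, as an engineer would, in place of code of your own. Each camera call takes 0.05 s, during which the arm holds its last target. There are 200 camera calls.

### The job

Restock the bushing stand: slide the keeper arm to the far end of its track (the end away from the robot), clear of the loading point, and turn the carousel until its empty post stands at the loading point in front of the track. Then stack every loose steel flanged bushing from the bench on that post, flange down and fully home, in order of flange size with the widest at the bottom. Finally slide the keeper arm back along its track until its round pad is centred over the loaded post, and leave everything else on the bench where it is.

Things in the scene. Friction and masses are not known exactly. Their poses are not given: they have to be found in the camera images.
- bushing_a: plain steel flanged bushing (widest flange): round flange 86 mm across and 5 mm thick at the bottom, on it a neck 40 mm across and 11 mm tall (16 mm tall overall), 24 mm bore right through. Stands flange down on the bench; grip it by the neck. Origin: centre of the underside, z up along the bore. May be absent (None).
- bushing_b: plain steel flanged bushing (second widest): round flange 74 mm across and 5 mm thick at the bottom, on it a neck 40 mm across and 11 mm tall (16 mm tall overall), 24 mm bore right through. Stands flange down on the bench; grip it by the neck. Origin: centre of the underside, z up along the bore. May be absent (None).
- bushing_c: plain steel flanged bushing (second narrowest): round flange 62 mm across and 5 mm thick at the bottom, on it a neck 40 mm across and 11 mm tall (16 mm tall overall), 24 mm bore right through. Stands flange down on the bench; grip it by the neck. Origin: centre of the underside, z up along the bore. May be absent (None).
- bushing_d: plain steel flanged bushing (narrowest): round flange 50 mm across and 5 mm thick at the bottom, on it a neck 40 mm across and 11 mm tall (16 mm tall overall), 24 mm bore right through. Stands flange down on the bench; grip it by the neck. Origin: centre of the underside, z up along the bore. May be absent (None).
- load_point (a point): Loading point, fixed to the stand, at the height of the carousel's deck (30 mm above the bench). x: along the keeper track, away from the robot; y: towards the carousel axis, which lies at (0, 100 mm) in this frame; z up. The track's centre line is at y = -80 mm; it is 34 mm wide, 24 mm high (34 at the end stops, seen from the bench) and runs from x = -118 to +218 mm.
- empty_post (a point): Foot of the carousel's empty post, on its axis, at the deck (30 mm above the bench). The post is a plain steel rod 18 mm across and 56 mm tall (a full stack of four bushings stands 8 mm higher). The round grey carousel, 290 mm across, carries three such posts 100 mm from its axis, 120 degrees apart; the other two are already stocked with fixed bushings, up to 64 mm above the deck.
- hub_grip (a point): Centre of the black bar on the carousel's hub, on the carousel axis, 110 mm above the bench. The bar is 64 mm long (its x axis), 18 mm wide (y), 36 mm tall (92 to 128 mm above the bench), stands on a 32 mm round stem and turns with the carousel. The empty post lies 100 mm away in the -y direction of this frame.
- carousel (a joint): Angle of the carousel in rad, 0 when the empty post is at the loading point, growing counter-clockwise seen from above; range -3.1 to 3.1, starts between 0.8 and 2.4. A stiff bearing (0.4 N m) holds it where it is left.
- keeper_grip (a point): Grip of the sliding keeper: a point in an upright black block 24 mm along the track, 30 mm across it, from 114 to 164 mm above the bench; the point is on its axis at 144 mm. Axes as the load_point's. The block tops an 18 mm square steel column that stands on the track. Pinch it from above along the track and slide it.
- keeper_pad (a point): Centre of the underside of the round steel pad (38 mm across, 10 mm thick) at the end of the keeper's arm, 104 mm above the bench, 80 mm in y from the grip: it passes 18 mm above the top of a post at the loading point. The arm is 18 mm wide, at the pad's height.
- keeper (a joint): Position of the keeper along its track in m: 0 at the end nearest the robot, 0.05 with the pad centred over the loading point, 0.20 at the far end stop (pad 150 mm beyond the loading point). Starts near the loading point; about 2.5 N of friction holds it where it is left.
- nut: Bystander, to be left alone: a dark steel nut blank 40 mm across and 22 mm tall, among the bushings. Origin: centre of the underside.
- wrench: Bystander, to be left alone: a 190 mm wrench lying beyond the bushings. Origin: centre of the underside (lying).
- red_coupling: Bystander, to be left alone: a red hub coupling, 84 mm across the collar, 85 mm tall. Origin: centre of the underside.
- red_coupling2: Bystander, to be left alone: a red coupling, 72 mm across the foot, 60 mm tall. Origin: centre of the underside.
- tape_roll: Bystander, to be left alone: a cardboard tape roll 100 mm across, 45 mm tall. Origin: centre of the underside.
- carton: Bystander, to be left alone: a cardboard carton 120 x 160 x 90 mm. Origin: centre of the underside.
- oil_can: Bystander, to be left alone: a can 60 mm across, 130 mm tall. Origin: centre of the underside.
Not all that is in view belongs to the job. Leave any green or purple look-alike of the bushing_b alone.

How it is judged (in metres and radians):
On the way, in this order (a step that is already met when the one before it is completed fails the run):
1. the keeper is at the far end of its track (joint above 0.17 m) and the empty post is within 10 mm of the loading point (value of joint keeper above 0.17 m and horizontal distance between empty_post and load_point below 0.01 m), for 0.2 s.
2. all the bushings present are home on the post, the wider below the narrower (horizontal distance between empty_post and load_point below 0.01 m and horizontal distance between each of bushing_a, bushing_b, bushing_c, bushing_d and empty_post below 0.007 m and angle between each of bushing_a, bushing_b, bushing_c, bushing_d's own z axis and vertical below 0.1 rad and z of bushing_a in the frame of load_point below 0.004 m and linear speed of each of bushing_a, bushing_b, bushing_c, bushing_d below 0.02 m/s and z of bushing_b in the frame of load_point below 0.02 m and z of each of bushing_b, bushing_c, bushing_d in the frame of bushing_a above 0.013 m and z of bushing_c in the frame of load_point below 0.036 m and z of each of bushing_c, bushing_d in the frame of bushing_b above 0.013 m and z of bushing_d in the frame of load_point below 0.052 m and z of bushing_d in the frame of bushing_c above 0.013 m), for 0.3 s.
3. the keeper's pad is over the loaded post within 10 mm (all of step 2 and horizontal distance between keeper_pad and empty_post below 0.01 m and velocity of joint keeper between -0.01 and 0.01 m/s), for 0.2 s.
At the end, for the whole second after the job is handed in: The empty post is within 10 mm of the loading point; every bushing present is on it (axis within 7 mm, tilt below 0.1 rad, at rest), fully down, each wider one below each narrower one; the keeper's pad is at rest, centred over the post within 10 mm (all of step 3); the robot touches nothing.
It fails at once if one of the other things on the bench is moved by more than 50 mm (distance of any of nut, wrench, red_coupling, red_coupling2, tape_roll, carton, oil_can from where it was at the start of the episode above 0.05 m).
Of bushing_a, bushing_b, bushing_c, bushing_d only 3 to 4 are there at a start; the rules pass over those that are not, and their reading is None.
At some moment in a run one of bushing_a, bushing_b, bushing_c, bushing_d may be knocked a few centimetres aside while the robot is not near it.
It also fails if it takes over 210 s, if anything falls off the work surface, if the arm or the gripper's body presses on something with over 40 N, if the wrist force passes 120 N, or if a joint passes its speed limit or range.

## Working session

There is one attempt and no reset: what is moved stays moved. The work goes in short steps, Python scripts to look and compute and a tool call to move; the robot and the scene stay as the last step left them, time stands still between calls to the robot, and variables do not carry over. Pictures are saved under pics/ and viewed, at most 16 in all, crops included, and the job is handed in when it is done.

Besides the shell and the picture viewer there is one more tool, called after "Emit:" as name(argument=value, ...) on one line, values as JSON. servo_tool: Moves the arm, as the interface text tells. Its arguments: {"type":"object","properties":{"increments":{"type":"array","items":{"type":"array","items":{"type":"number"}}}},"required":["increments"]}

```bash
mkdir -p pics; cat > h.py <<'E'
import numpy as np, cv2
from workcell import ctrl
def grab(name,fn=None,crop=None,scale=1):
    d=ctrl.get_image(name); im=d['image'][:,:,::-1].copy()
    np.savez(''+name+'.npz',**{k:v for k,v in d.items()})
    if fn: save(im,fn,crop,scale)
    return d
def save(im,fn,crop=None,scale=1):
    if crop: x0,y0,x1,y1=crop; im=im[y0:y1,x0:x1]
    cv2.imwrite('pics/'+fn,cv2.resize(im,None,fx=scale,fy=scale,interpolation=cv2.INTER_CUBIC))
def load(name): return dict(np.load(''+name+'.npz'))
def px2w(d,u,v,z):
    K=np.array([[d['fx'],0,d['cx']],[0,d['fy'],d['cy']],[0,0,1]],float)
    a=cv2.undistortPoints(np.array([[[u,v]]],float),K,np.array([d['k1'],0,0,0],float))[0,0]
    E=d['extrinsics']; r=E[:3,:3]@np.array([a[0],-a[1],-1]); o=E[:3,3]
    return (o+r*(z-o[2])/r[2])[:2].round(1)
def w2px(d,p):
    E=d['extrinsics']; c=E[:3,:3].T@(np.array(p,float)-E[:3,3]); x,y=c[0]/-c[2],-c[1]/-c[2]
    s=1+d['k1']*(x*x+y*y); return np.round([d['fx']*x*s+d['cx'],d['fy']*y*s+d['cy']],1)
E
python3 - <<'E'
from h import *
for n in('top','side'):
    d=grab(n,n+'1.png',None,1.25); print(n,d['fx'],d['k1'],d['extrinsics'].round(2).tolist())
print(ctrl.get_obs())
E
```

```text
top 521.6996165410249 -0.13774150889779527 [[0.01, 0.99, -0.15, 338.72], [-1.0, 0.0, -0.02, 7.64], [-0.02, 0.15, 0.99, 1380.59], [0.0, 0.0, 0.0, 1.0]]
side 502.3485759653792 -0.14464621975695072 [[0.95, 0.17, -0.27, 234.85], [-0.32, 0.56, -0.77, -897.98], [0.02, 0.81, 0.58, 812.77], [0.0, 0.0, 0.0, 1.0]]
{'t': 0.1, 'qpos': array([-1.15299108e+00,  4.23736772e-01,  1.63060105e+00, -5.73438148e-06,
        1.08859235e+00, -1.90153167e-02]), 'qvel': array([ 1.82114545e-03, -2.95401920e-03, -7.57478741e-04, -1.29241150e-03,
       -2.38150651e-04,  5.32020904e-05]), 'joint_torque': array([-1.34883398e-03, -5.45611632e+01, -2.74330169e+01,  6.43387134e-02,
        1.88255904e-02, -3.18554680e-05]), 'ee_pos': array([ 264.22560813, -565.85543177,  222.0016121 ]), 'orientation': array([-3.06567845e+00, -6.80434071e-01,  4.23794934e-04]), 'ft_force': array([-0.28819794,  0.5964322 , -0.2705912 ]), 'moment': array([-0.04430761, -0.01280882,  0.03451607]), 'grasp_force': 0.0, 'width': 87.95247699950501}
```

View pics/top1.png

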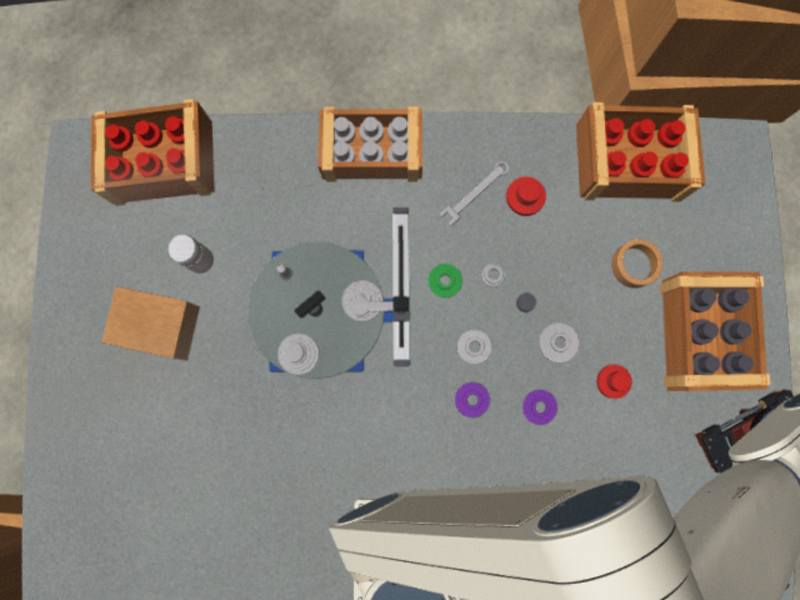

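View pics/side1.png

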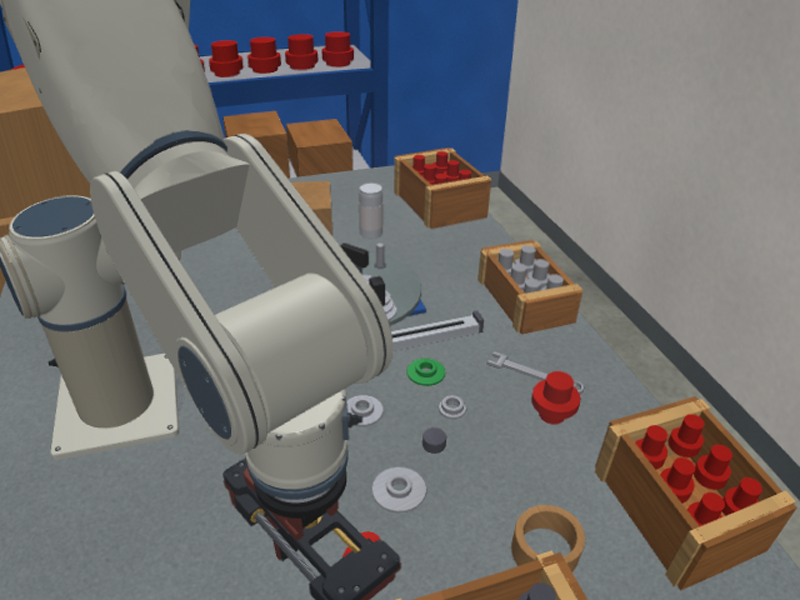

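The top view shows three plain steel bushings at about (559,342) large, (475,347) medium and (493,274) small. Things that could be mistaken for them are the green one (445,281), the purple ones (472,400) and (540,407), the dark nut (526,302), and the fixed bushings on the carousel. The empty post is at (283,270), the hub bar at (312,304) and the keeper block at (401,304). I'll check these in two close crops.

```bash
python3 - <<'E'
from h import *
d=load('top'); im=d['image'][:,:,::-1]
save(im,'c1.png',(340,200,480,305),5.7)
save(im,'c2.png',(195,160,355,280),5)
E
```

```text
(no output)
```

View pics/c1.png

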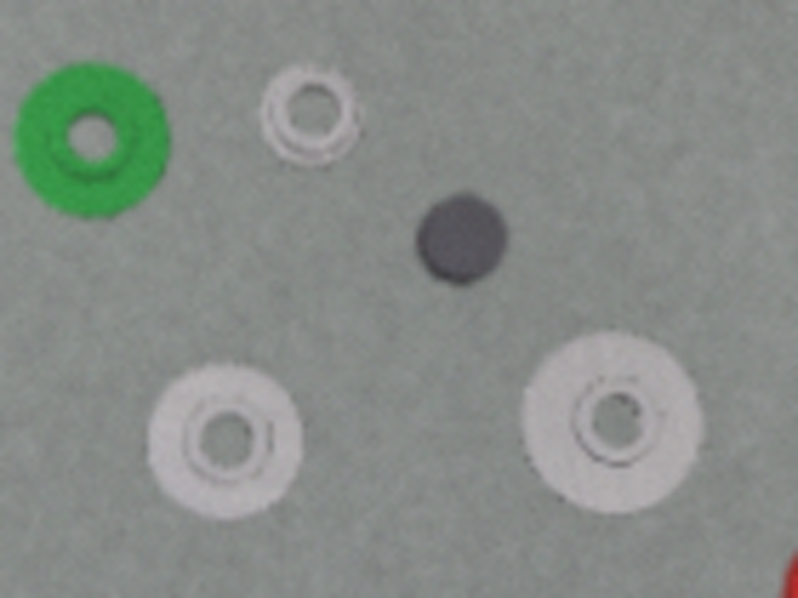

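View pics/c2.png

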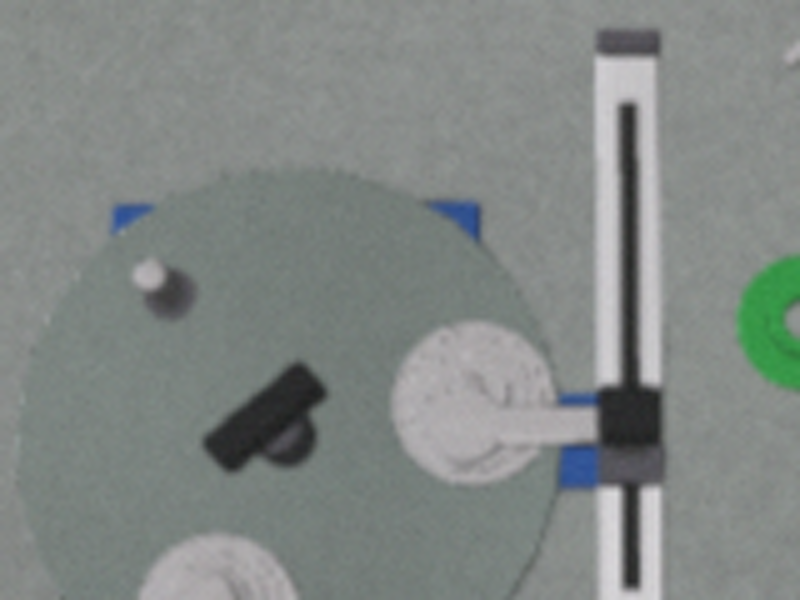

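Both crops match the descriptions. The flanges measure about 180, 153 and 102 px, so bushings a, b and d are present and c is absent. Now I'll turn these pixels into positions.

```bash
python3 - <<'E'
from h import *
d=load('top')
def c1(u,v,z): return px2w(d,340+(u+.5)/5.7-.5,200+(v+.5)/5.7-.5,z)
def c2(u,v,z): return px2w(d,195+(u+.5)/5-.5,160+(v+.5)/5-.5,z)
print('a',c1(612,422,5),c1(617,420,16)); print('b',c1(225,441,5),c1(228,439,16)); print('d',c1(311,116,5),c1(315,110,16))
print('nut',c1(462,237,22),'green',c1(93,140,5))
bar=[c2(*p,128) for p in((300,362),(326,392),(232,472),(204,440))]; print('bar',bar,np.mean(bar,0))
print('post',c2(150,274,86))
for p in((17,440),(557,440),(287,167)): print('disc',c2(*p,30))
print('blk',c2(600,387,164),c2(660,387,164),c2(600,445,164),c2(660,445,164))
print('track far',c2(597,32,34),c2(661,32,34),'near edges',c2(597,560,24),c2(661,560,24))
u,v=401/1.25,364/1.25; print('near end',px2w(d,u,v,34))
print('blue',c2(115,205,0),c2(479,203,0))
E
```

```text
a [ 437.4 -321. ] [ 437.5 -320.8]
b [ 428.7 -140.3] [ 428.9 -140.5]
d [ 581.2 -182.8] [ 582.1 -183.2]
nut [ 521.7 -249.4] green [569.5 -80.1]
bar [array([529. , 174.5]), array([514.3, 161.4]), array([474.9, 206.5]), array([490.5, 220.7])] [502.175 190.775]
post [580.5 257.9]
disc [501.9 337. ]
disc [503.1  52. ]
disc [648.9 196.9]
blk [512.   27.5] [512.   -0.8] [484.4  27.3] [484.5  -0.8]
track far [721.8  32.1] [721.8  -2.1] near edges [440.9  30.9] [441.   -2.4]
near end [389.8  13. ]
blue [634.8 295.1] [635.7  96.1]
```

The track and disc put the loading point at about (504, 94.6) and the carousel axis at (504, 194.6). The carousel angle is about 130° (2.26 rad), and the keeper block is at (498, 14). First I'll move above the keeper block.

Emit:
servo_tool(increments=[[23.4,58.0,0,0,0,65,1],[23.4,58.0,0,0,0,65,1],[23.4,58.0,0,0,0,65,1],[23.4,58.0,0,0,0,65,1],[23.4,58.0,0,0,0,65,1],[23.4,58.0,0,0,0,65,1],[23.4,58.0,0,0,0,65,1],[23.4,58.0,0,0,0,65,1],[23.4,58.0,0,0,0,65,1],[23.4,58.0,0,0,0,65,1],[23.4,58.0,0,0,0,65,1],[23.4,58.0,0,0,0,65,1],[23.4,58.0,0,0,0,65,1],[23.4,58.0,0,0,0,65,1],[23.4,58.0,0,0,0,65,1],[23.4,58.0,0,0,0,65,1],[23.4,58.0,0,0,0,65,1],[23.4,58.0,0,0,0,65,1],[23.4,58.0,0,0,0,65,1],[23.4,58.0,0,0,0,65,1]])

```text
t: 1.77
ee_pos: [497.9, 12.3, 222.6]
orientation: [-2.223, -2.22, 0.001]
ft_force: [0.1, -0.5, 0.5]
width: 88.0
grasp_force: 0.0
```

Emit:
servo_tool(increments=[[0,0,-4,0,0,0,1],[0,0,-9.2,0,0,0,1],[0,0,-9.2,0,0,0,1],[0,0,-9.2,0,0,0,1],[0,0,-9.2,0,0,0,-1],[0,0,-9.2,0,0,0,-1],[0,0,-9.2,0,0,0,-1],[0,0,-9.2,0,0,0,-1],[0,0,-9.2,0,0,0,-1],[0,0,-9.2,0,0,0,-1],[0,0,-9.2,0,0,0,-1],[0,0,-9.2,0,0,0,-1],[0,0,-9.2,0,0,0,-1],[0,0,-9.2,0,0,0,-1],[0,0,-9.2,0,0,0,-1]])

```text
t: 3.02
ee_pos: [498.4, 13.7, 130.6]
orientation: [2.22, 2.223, -0.0]
ft_force: [-0.0, 0.6, 0.5]
width: 24.1
grasp_force: 30.0
```

Emit:
servo_tool(increments=[[1,0,0,0,0,0,-1],[3,0,0,0,0,0,-1],[5,0,0,0,0,0,-1],[7,0,0,0,0,0,-1],[9,0,0,0,0,0,-1],[11,0,0,0,0,0,-1],[13,0,0,0,0,0,-1],[14.4,0,0,0,0,0,-1],[14.8,0,0,0,0,0,-1],[14.8,0,0,0,0,0,-1],[14.8,0,0,0,0,0,-1],[14.8,0,0,0,0,0,-1]])

```text
t: 4.02
ee_pos: [647.4, 15.0, 130.6]
orientation: [-2.22, -2.222, -0.003]
ft_force: [3.1, 5.8, 0.5]
width: 24.2
grasp_force: 30.0
```

Emit:
servo_tool(increments=[[0,0,0,0,0,0,1],[0,0,0,0,0,0,1],[0,0,0,0,0,0,1],[0,0,0,0,0,0,1],[0,0,4,0,0,0,1],[0,0,7,0,0,0,1],[0,0,7,0,0,0,1],[-14.3,18.1,7,0,0,39.6,0.4],[-14.3,18.1,7,0,0,39.6,0.4],[-14.3,18.1,7,0,0,39.6,0.4],[-14.3,18.1,7,0,0,39.6,0.4],[-14.3,18.1,7,0,0,39.6,0.4],[-14.3,18.1,7,0,0,39.6,0.4],[-14.3,18.1,7,0,0,39.6,0.4],[-14.3,18.1,7,0,0,39.6,0.4],[-14.3,18.1,7,0,0,39.6,0.4],[-14.3,18.1,7,0,0,39.6,0.4]])

```text
t: 5.43
ee_pos: [504.3, 193.9, 200.6]
orientation: [1.34, 2.841, 0.0]
ft_force: [-0.5, 0.1, 0.4]
width: 61.7
grasp_force: 0.0
```

Emit:
servo_tool(increments=[[0,0,-3,0,0,0,0.4],[0,0,-7,0,0,0,0.4],[0,0,-10.1,0,0,0,0.4],[0,0,-10.1,0,0,0,0.4],[0,0,-10.1,0,0,0,0.4],[0,0,-10.1,0,0,0,-1],[0,0,-10.1,0,0,0,-1],[0,0,-10.1,0,0,0,-1],[0,0,-10.1,0,0,0,-1],[0,0,-10.1,0,0,0,-1],[0,0,-10.1,0,0,0,-1],[0,0,-10.1,0,0,0,-1],[0,0,-10.1,0,0,0,-1],[0,0,-10.1,0,0,0,-1],[0,0,-10.1,0,0,0,-1]])

```text
t: 6.68
ee_pos: [501.6, 193.5, 99.8]
orientation: [-1.334, -2.842, 0.006]
ft_force: [-5.5, -6.7, 8.4]
width: 17.7
grasp_force: 30.0
```

Emit:
servo_tool(increments=[[-0.2,-0.15,0,0,0,-3,-1],[-0.2,-0.15,0,0,0,-8,-1],[-0.2,-0.15,0,0,0,-14,-1],[-0.2,-0.15,0,0,0,-20,-1],[-0.2,-0.15,0,0,0,-26,-1],[-0.2,-0.15,0,0,0,-32,-1],[-0.2,-0.15,0,0,0,-38,-1],[-0.2,-0.15,0,0,0,-44,-1],[-0.2,-0.15,0,0,0,-50,-1],[-0.2,-0.15,0,0,0,-56,-1],[-0.2,-0.15,0,0,0,-62,-1],[-0.2,-0.15,0,0,0,-66,-1],[-0.2,-0.15,0,0,0,-66,-1],[-0.2,-0.15,0,0,0,-66,-1]])

```text
t: 7.85
ee_pos: [500.9, 193.7, 99.8]
orientation: [-2.668, -1.657, 0.001]
ft_force: [-5.0, 3.4, 4.6]
width: 17.6
grasp_force: 30.0
```

Emit:
servo_tool(increments=[[-0.2,0.1,0,0,0,-3,-1],[-0.2,0.1,0,0,0,-8,-1],[-0.2,0.1,0,0,0,-14,-1],[-0.2,0.1,0,0,0,-20,-1],[-0.2,0.1,0,0,0,-26,-1],[-0.2,0.1,0,0,0,-32,-1],[-0.2,0.1,0,0,0,-38,-1],[-0.2,0.1,0,0,0,-44,-1],[-0.2,0.1,0,0,0,-50,-1],[-0.2,0.1,0,0,0,-56,-1],[-0.2,0.1,0,0,0,-61,-1],[-0.2,0.1,0,0,0,-63.7,-1],[-0.2,0.1,0,0,0,-63.7,-1],[-0.2,0.1,0,0,0,-63.7,-1],[-0.2,0.1,0,0,0,-63.7,-1]])

```text
t: 9.1
ee_pos: [500.7, 194.2, 99.8]
orientation: [-3.141, -0.003, -0.004]
ft_force: [4.7, -1.0, -3.2]
width: 17.6
grasp_force: 29.9
```

```bash
python3 - <<'E'
from h import *
o=ctrl.get_obs(); print(o['qpos'].round(2))
E
```

```text
[ 0.35  0.47  1.9  -0.    0.76  1.92]
```

Emit:
servo_tool(increments=[[0,0,0,0,0,0,0.3],[0,0,0,0,0,0,0.3],[0,0,0,0,0,0,0.3],[0,0,4,0,0,0,0.3],[0,0,8,0,0,0,0.3],[0,0,10,0,0,0,0.3],[-6.2,-51.5,10,0,0,90,1],[-6.2,-51.5,10,0,0,90,1],[-6.2,-51.5,10,0,0,90,1],[-6.2,-51.5,10,0,0,90,1],[-6.2,-51.5,10,0,0,90,1],[-6.2,-51.5,10,0,0,90,1],[-6.2,-51.5,10,0,0,90,1],[-6.2,-51.5,10,0,0,90,1],[-6.2,-51.5,10,0,0,90,1],[-6.2,-51.5,10,0,0,90,1],[-6.2,-51.5,10,0,0,90,1],[-6.2,-51.5,10,0,0,90,1],[-6.2,-51.5,10,0,0,90,1],[-6.2,-51.5,10,0,0,90,1]])

```text
t: 10.77
ee_pos: [436.7, -321.5, 199.7]
orientation: [-2.223, -2.219, -0.0]
ft_force: [1.0, 0.3, -0.2]
width: 87.8
grasp_force: 0.0
```

```bash
python3 - <<'E'
from h import *
d=grab('top','c3.png',(200,150,480,340),2.85)
E
```

```text
(no output)
```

View pics/c3.png

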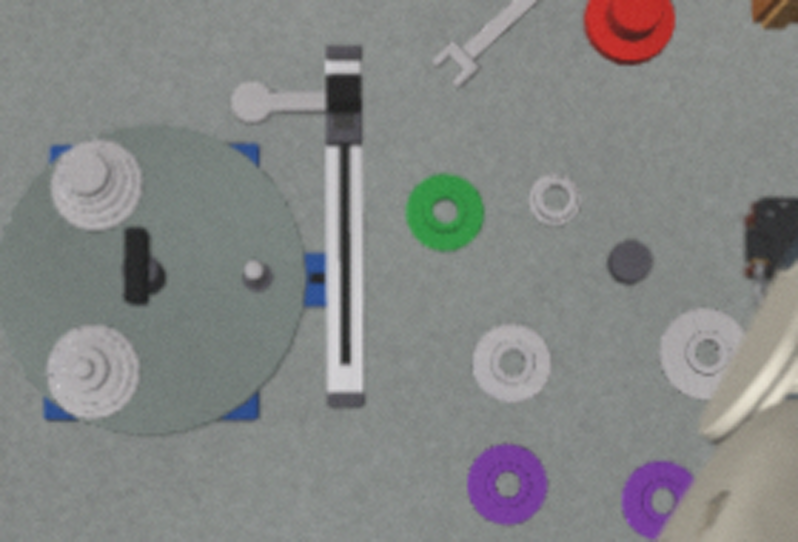

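The empty post is now at about (254,269), facing the black index mark at (317,278). The keeper block is near the far stop at (343,93), and the bushings have not moved. I'll measure the post more closely.

```bash
python3 - <<'E'
from h import *
d=load('top'); save(d['image'][:,:,::-1],'c4.png',(230,200,330,270),8)
def c(u,v,z): return px2w(d,200+(u+.5)/2.85-.5,150+(v+.5)/2.85-.5,z)
print('a',c(703,353,5),'b',c(512,362,5),'d',c(554,200,5),'post',c(254,269,86),'mark',c(317,278,0), 'pad',c(250,102,114),'blk',c(343,93,164))
print(w2px(d,(504,94.6,86)))
E
```

```text
a [ 437.6 -319.4] b [ 429.4 -141. ] d [ 581.5 -182.5] post [505.   93.3] mark [507.8  39.9] pad [648.8  96.8] blk [644.4  15.1]
[288.3 244.5]
```

View pics/c4.png

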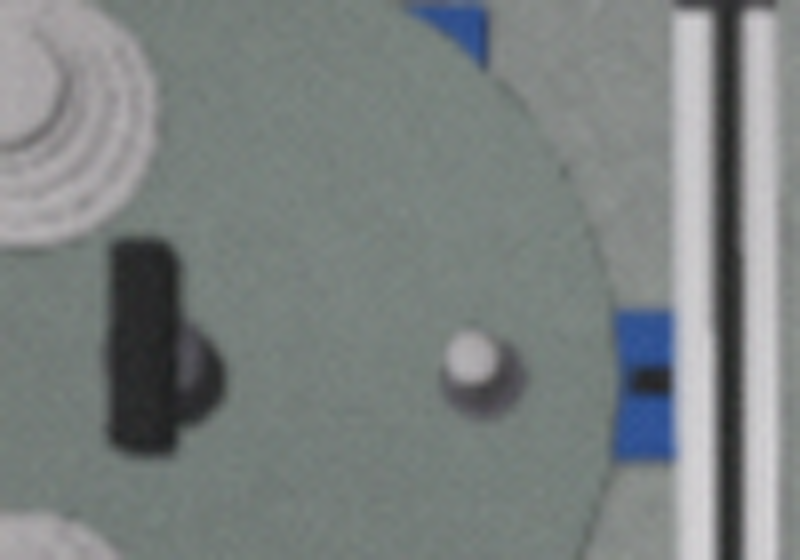

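The post is within about 1–2 mm of the loading point. Before stacking I'll pinch it gently along x. That pins its x position in the robot's own frame and sets the carousel exactly.

Emit:
servo_tool(increments=[[6.7,41.5,0,0,0,0,0.3],[6.7,41.5,0,0,0,0,0.3],[6.7,41.5,0,0,0,0,0.3],[6.7,41.5,0,0,0,0,0.3],[6.7,41.5,0,0,0,0,0.3],[6.7,41.5,0,0,0,0,0.3],[6.7,41.5,0,0,0,0,0.3],[6.7,41.5,0,0,0,0,0.3],[6.7,41.5,0,0,0,0,0.3],[6.7,41.5,0,0,0,0,0.3],[6.7,41.5,0,0,0,0,0.3],[6.7,41.5,0,0,0,0,0.3],[6.7,41.5,0,0,0,0,0.3],[6.7,41.5,0,0,0,0,0.3]])

```text
t: 11.98
ee_pos: [504.0, 94.0, 199.5]
orientation: [-2.231, -2.211, 0.001]
ft_force: [0.1, 0.2, -0.4]
width: 57.2
grasp_force: 0.0
```

Emit:
servo_tool(increments=[[0,0,-4,0,0,0,0.3],[0,0,-8,0,0,0,0.3],[0,0,-12,0,0,0,0.3],[0,0,-13,0,0,0,0.3],[0,0,-13,0,0,0,0.3],[0,0,-13,0,0,0,-0.2],[0,0,-13,0,0,0,-0.4],[0,0,-13,0,0,0,-1],[0,0,-13,0,0,0,-1],[0,0,-13,0,0,0,-1],[0,0,-13,0,0,0,-1],[0,0,-13,0,0,0,-1],[0,0,-13,0,0,0,-1],[0,0,-13,0,0,0,-1]])

```text
t: 13.15
ee_pos: [503.9, 95.2, 70.2]
orientation: [-2.23, -2.212, 0.001]
ft_force: [-3.8, -0.0, 8.3]
width: 17.6
grasp_force: 30.0
```

Emit:
servo_tool(increments=[[0,0,0,0,0,0,0.3],[0,0,0,0,0,0,0.3],[0,0,0,0,0,0,0.3],[0,0,3,0,0,0,0.3],[0,0,7,0,0,0,0.6],[-6.7,-41.5,10,0,0,0,1],[-6.7,-41.5,10,0,0,0,1],[-6.7,-41.5,10,0,0,0,1],[-6.7,-41.5,10,0,0,0,1],[-6.7,-41.5,10,0,0,0,1],[-6.7,-41.5,10,0,0,0,1],[-6.7,-41.5,10,0,0,0,1],[-6.7,-41.5,10,0,0,0,1],[-6.7,-41.5,10,0,0,0,1],[-6.7,-41.5,10,0,0,0,1],[-6.7,-41.5,10,0,0,0,1],[-6.7,-41.5,10,0,0,0,1],[-6.7,-41.5,10,0,0,0,1],[-6.7,-41.5,10,0,0,0,1]])

```text
t: 14.73
ee_pos: [437.5, -318.3, 169.3]
orientation: [-2.229, -2.212, -0.0]
ft_force: [0.7, 0.6, 1.2]
width: 87.8
grasp_force: 0.0
```

Emit:
servo_tool(increments=[[0,0,-4,0,0,0,1],[0,0,-8,0,0,0,1],[0,0,-9.5,0,0,0,1],[0,0,-10,0,0,0,1],[0,0,-10,0,0,0,1]])

```text
t: 15.15
ee_pos: [437.3, -317.9, 68.5]
orientation: [-2.226, -2.212, 0.001]
ft_force: [-0.5, -0.4, 0.3]
width: 87.6
grasp_force: 0.0
```

Emit:
servo_tool(increments=[[0,-0.25,-3,0,0,0,1],[0,-0.25,-4,0,0,0,1],[0,-0.25,-4,0,0,0,1],[0,-0.25,-4,0,0,0,1]])

```text
t: 15.48
ee_pos: [437.8, -322.1, 30.4]
orientation: [-2.23, -2.213, 0.0]
ft_force: [0.2, 0.4, 0.6]
width: 87.8
grasp_force: 0.0
```

```bash
python3 - <<'E'
from h import *
d=grab('side'); u,v=w2px(d,(437,-320,10)).astype(int); print(u,v)
save(d['image'][:,:,::-1],'s2.png',(u-70,v-60,u+70,v+45),5)
E
```

```text
319 386
```

View pics/s2.png

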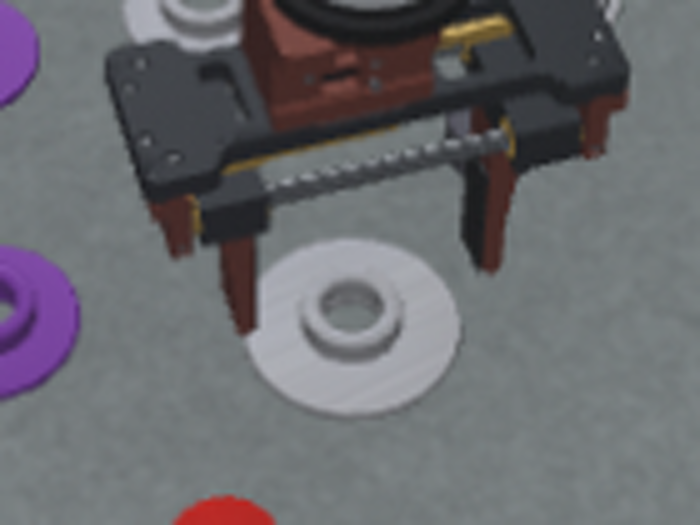

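The gripper straddles bushing a, with the tips at about (243,333) and (489,270) and the neck at (352,302) in the crop.

```bash
python3 - <<'E'
from h import *
d=load('side')
def c(u,v,z): return px2w(d,249+(u+.5)/5-.5,326+(v+.5)/5-.5,z)
print(c(352,303,16),c(353,325,5)); print(c(366,301,30)); print(w2px(d,(437.8,-321,30)),249+366/5,326+301/5); o=ctrl.get_obs(); print(o['ee_pos'],o['qvel'].round(3))
E
```

```text
[ 434.8 -323.3] [ 434.6 -325.5]
[ 436.7 -334.1]
[320.2 380.4] 322.2 386.2
[ 438.16331575 -322.4623941    30.82466811] [-0.004 -0.009 -0.003  0.    -0.008  0.   ]
```

Emit:
servo_tool(increments=[[0,0,-1.2,0,0,0,1],[0,0,-2.3,0,0,0,1],[0,0,-2.3,0,0,0,1],[0,0,-2.3,0,0,0,-0.1],[0,0,-2.3,0,0,0,-1],[0,0,-2.3,0,0,0,-1],[0,0,-2.3,0,0,0,-1],[0,0,-2.3,0,0,0,-1],[0,0,-2.3,0,0,0,-1],[0,0,-2.3,0,0,0,-1]])

```text
t: 16.37
ee_pos: [437.5, -322.3, 6.8]
orientation: [-2.23, -2.212, 0.0]
ft_force: [-2.5, -0.2, 0.3]
width: 44.6
grasp_force: 0.8
```

Emit:
servo_tool(increments=[[0,0,0,0,0,0,-1],[0,0,0,0,0,0,-1],[0,0,0,0,0,0,-1],[0,0,0,0,0,0,-1],[0,0,2,0,0,0,-1],[0,0,5,0,0,0,-1],[0,0,8,0,0,0,-1],[0,0,11,0,0,0,-1],[0,0,13,0,0,0,-1],[0,0,13,0,0,0,-1],[0,0,13,0,0,0,-1]])

```text
t: 17.28
ee_pos: [438.1, -322.7, 137.2]
orientation: [2.229, 2.211, 0.001]
ft_force: [-1.1, -0.1, -2.8]
width: 38.6
grasp_force: 30.0
```

```bash
python3 - <<'E'
from h import *
d=grab('side'); u,v=w2px(d,(437,-320,130)).astype(int); print(u,v)
save(d['image'][:,:,::-1],'s3.png',(u-70,v-60,u+70,v+45),5); print(ctrl.get_obs()['ee_pos'])
E
```

```text
320 345
[ 437.31319386 -322.02536324  135.91565454]
```

View pics/s3.png

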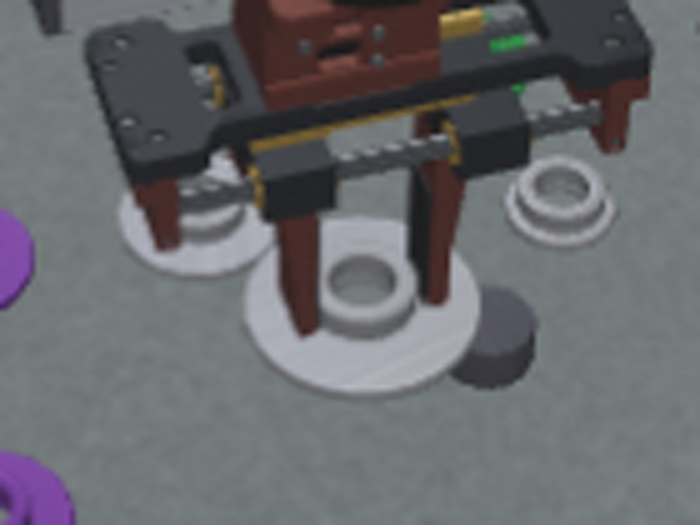

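```bash
python3 - <<'E'
from h import *
d=load('side')
def c(u,v,z): return px2w(d,250+(u+.5)/5-.5,285+(v+.5)/5-.5,z)
print(c(366,276,145),c(362,304,134),'fingers front tip',c(306,333,136),c(437,302,136))
E
```

```text
[ 440.3 -321.9] [ 438.1 -324.8] fingers front tip [ 414.4 -333.5] [ 463.3 -333.6]
```

Emit:
servo_tool(increments=[[1,4,0,0,0,0,-1],[2,8,0,0,0,0,-1],[3,12,0,0,0,0,-1],[3.5,16,0,0,0,0,-1],[4,20,0,0,0,0,-1],[4.5,24,0,0,0,0,-1],[5,28,0,0,0,0,-1],[5.5,32,0,0,0,0,-1],[6,35,0,0,0,0,-1],[6.6,38,0,0,0,0,-1],[6.6,40,0,0,0,0,-1],[6.6,41.6,0,0,0,0,-1],[6.6,41.6,0,0,0,0,-1],[6.6,41.6,0,0,0,0,-1],[6.6,41.6,0,0,0,0,-1]])

```text
t: 18.58
ee_pos: [502.6, 93.0, 135.3]
orientation: [-2.229, -2.211, 0.004]
ft_force: [0.2, -1.2, -2.8]
width: 38.9
grasp_force: 30.0
```

```bash
python3 - <<'E'
from h import *
d=grab('side'); u,v=w2px(d,(504,94,110)).astype(int); print(u,v)
save(d['image'][:,:,::-1],'s4.png',(u-60,v-50,u+60,v+40),6); o=ctrl.get_obs();print(o['ee_pos'],o['qpos'][0])
E
```

```text
294 223
[502.91155201  92.77056223 135.68192382] 0.15924051173029213
```

View pics/s4.png

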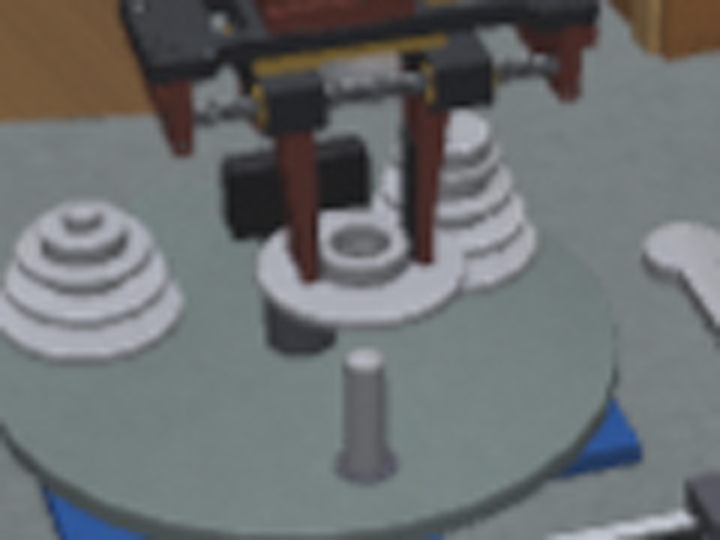

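The bushing hangs over the post: bore at (361,239), flange centre at about (362,267), post top at (364,360). Now the remaining offset.

```bash
python3 - <<'E'
from h import *
d=load('side')
def c(u,v,z): return px2w(d,234+(u+.5)/6-.5,173+(v+.5)/6-.5,z)
print('bore',c(361,239,144.9),'flange',c(362,268,133.9),'post',c(364,359,86),'foot',c(365,464,30))
E
```

```text
bore [502.8  90.5] flange [501.8  86. ] post [503.   89.5] foot [503.1  90.9]
```

Emit:
servo_tool(increments=[[0.05,0,-1.5,0,0,0,-1],[0.05,0,-3,0,0,0,-1],[0.05,0,-4,0,0,0,-1],[0.05,0,-4.6,0,0,0,-1],[0.05,0,-5.2,0,0,0,-1],[0.05,0,-5.8,0,0,0,-1],[0.05,0,-5.8,0,0,0,-1]])

```text
t: 19.22
ee_pos: [503.7, 93.4, 77.8]
orientation: [-2.23, -2.211, 0.002]
ft_force: [-0.0, -0.6, -2.9]
width: 38.7
grasp_force: 30.0
```

Emit:
servo_tool(increments=[[0,0,-1.2,0,0,0,-1],[0,0,-2.4,0,0,0,-1],[0,0,-3.4,0,0,0,-1],[0,0,-3.9,0,0,0,-1],[0,0,-3.9,0,0,0,-1],[0,0,-3.9,0,0,0,-1]])

```text
t: 19.72
ee_pos: [504.1, 93.7, 39.7]
orientation: [-2.23, -2.212, 0.0]
ft_force: [-0.7, -0.1, -3.2]
width: 38.9
grasp_force: 30.0
```

Emit:
servo_tool(increments=[[0,0,0,0,0,0,0.5],[0,0,0,0,0,0,0.5],[0,0,0,0,0,0,0.5],[0,0,0,0,0,0,0.5],[0,0,3,0,0,0,0.5],[0,0,6,0,0,0,0.7],[0,0,10,0,0,0,1],[-7.5,-23.5,13,0,0,0,1],[-7.5,-23.5,13,0,0,0,1],[-7.5,-23.5,13,0,0,0,1],[-7.5,-23.5,13,0,0,0,1],[-7.5,-23.5,13,0,0,0,1],[-7.5,-23.5,13,0,0,0,1],[-7.5,-23.5,13,0,0,0,1],[-7.5,-23.5,13,0,0,0,1],[-7.5,-23.5,13,0,0,0,1],[-7.5,-23.5,13,0,0,0,1],[-7.5,-23.5,13,0,0,0,1]])

```text
t: 21.22
ee_pos: [429.4, -140.1, 169.5]
orientation: [-2.228, -2.215, 0.0]
ft_force: [-0.4, 0.2, -0.6]
width: 87.7
grasp_force: 0.0
```

```bash
python3 - <<'E'
from h import *
d=grab('side','s5.png',(200,150,440,350),3.3); o=ctrl.get_obs();print(o['ee_pos'])
d=grab('top')
E
```

```text
[ 429.32582957 -140.07195698  169.46245518]
```

View pics/s5.png

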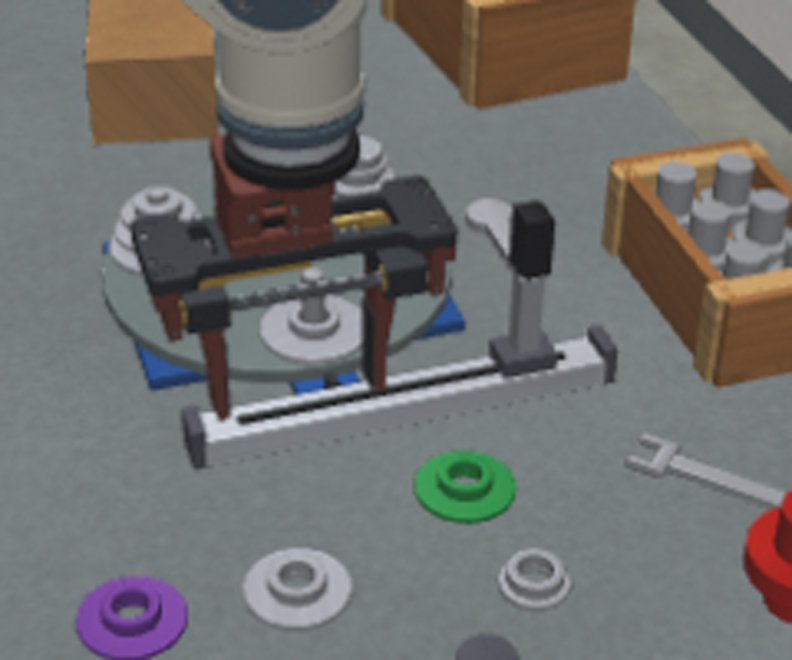

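Bushing a sits flat on the deck around the post at (313,325). b is at (298,587) and d at (535,578), both in the crop.

```bash
python3 - <<'E'
from h import *
d=load('side')
def c(u,v,z): return px2w(d,200+(u+.5)/3.3-.5,150+(v+.5)/3.3-.5,z)
print('b',c(298,587,5),c(297,576,16),'d',c(535,579,5),c(535,568,16),'a',c(313,327,35))
E
```

```text
b [ 425.7 -145.4] [ 425.1 -145.8] d [ 579.7 -185.7] [ 578.8 -185.9] a [502.9  89.3]
```

Emit:
servo_tool(increments=[[-0.15,-0.25,-4,0,0,0,1],[-0.15,-0.25,-8,0,0,0,1],[-0.15,-0.25,-12,0,0,0,1],[-0.15,-0.25,-15,0,0,0,1],[-0.15,-0.25,-16.2,0,0,0,1],[-0.15,-0.25,-16.2,0,0,0,1],[-0.15,-0.25,-16.2,0,0,0,0],[-0.15,-0.25,-16.2,0,0,0,-1],[-0.15,-0.25,-16.2,0,0,0,-1],[-0.15,-0.25,-16.2,0,0,0,-1],[-0.15,-0.25,-16.2,0,0,0,-1],[-0.15,-0.25,-16.2,0,0,0,-1],[-0.15,-0.25,-16.2,0,0,0,-1],[-0.15,-0.25,-16.2,0,0,0,-1],[-0.15,-0.25,-16.2,0,0,0,-1],[-0.15,-0.25,-16.2,0,0,0,-1]])

```text
t: 22.65
ee_pos: [427.2, -143.8, 7.9]
orientation: [-2.23, -2.212, 0.0]
ft_force: [-1.9, -0.2, 7.1]
width: 38.5
grasp_force: 30.0
```

Emit:
servo_tool(increments=[[0,0,2,0,0,0,-1],[0,0,5,0,0,0,-1],[0,0,8,0,0,0,-1],[0,0,11,0,0,0,-1],[0,0,13,0,0,0,-1],[0,0,13,0,0,0,-1],[0,0,13,0,0,0,-1]])

```text
t: 23.23
ee_pos: [428.0, -144.0, 138.2]
orientation: [2.229, 2.211, 0.002]
ft_force: [0.2, -0.1, -3.0]
width: 38.7
grasp_force: 30.0
```

Emit:
servo_tool(increments=[[1,4,0,0,0,0,-1],[2.5,8,0,0,0,0,-1],[4,12,0,0,0,0,-1],[5.5,16,0,0,0,0,-1],[6.5,19,0,0,0,0,-1],[7.2,21.5,0,0,0,0,-1],[7.6,23.7,0,0,0,0,-1],[7.6,23.7,0,0,0,0,-1],[7.6,23.7,0,0,0,0,-1],[7.6,23.7,0,0,0,0,-1]])

```text
t: 24.07
ee_pos: [502.2, 92.6, 136.0]
orientation: [-2.229, -2.211, 0.005]
ft_force: [-0.5, 1.1, -3.4]
width: 39.1
grasp_force: 30.0
```

```bash
python3 - <<'E'
from h import *
d=grab('side'); u,v=w2px(d,(504,94,110)).astype(int); print(u,v)
save(d['image'][:,:,::-1],'s6.png',(u-60,v-50,u+60,v+40),6); o=ctrl.get_obs();print(o['ee_pos'])
E
```

```text
294 223
[502.44660593  92.28371868 136.38849662]
```

View pics/s6.png

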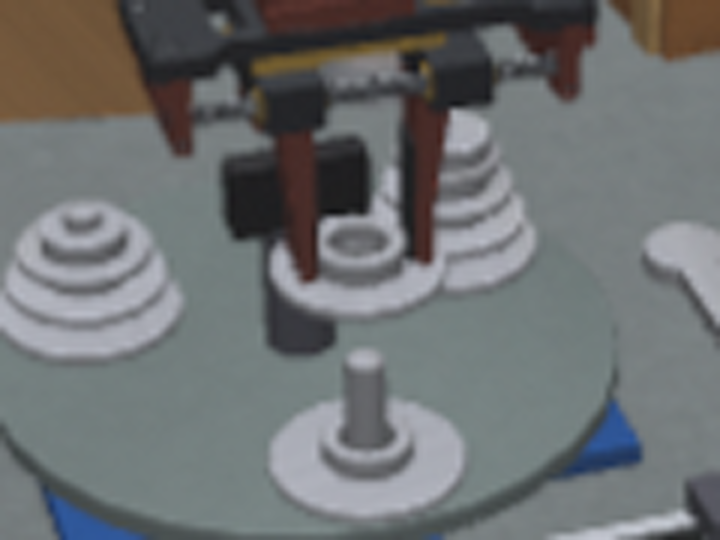

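Emit:
servo_tool(increments=[[0.1,0,-1.5,0,0,0,-1],[0.1,0,-3,0,0,0,-1],[0.1,0,-4,0,0,0,-1],[0.1,0,-4.6,0,0,0,-1],[0.1,0,-5.2,0,0,0,-1],[0.1,0,-5.8,0,0,0,-1],[0.1,0,-5.8,0,0,0,-1]])

```text
t: 24.7
ee_pos: [504.1, 92.8, 78.8]
orientation: [-2.23, -2.211, 0.002]
ft_force: [0.0, -0.0, -2.5]
width: 38.4
grasp_force: 30.0
```

Emit:
servo_tool(increments=[[0,0.05,-1,0,0,0,-1],[0,0.05,-2.2,0,0,0,-1],[0,0.05,-2.3,0,0,0,-1],[0,0.05,-2.3,0,0,0,-1],[0,0.05,-2.3,0,0,0,0.3],[0,0.05,-2.3,0,0,0,0.3],[0,0.05,-2.3,0,0,0,0.3],[0,0.05,-2.3,0,0,0,0.3],[0,0.05,1,0,0,0,0.3],[0,0.05,5,0,0,0,0.5],[0,0.05,8,0,0,0,1]])

```text
t: 25.62
ee_pos: [504.8, 93.7, 161.8]
orientation: [2.23, 2.212, 0.001]
ft_force: [0.7, 0.7, -0.6]
width: 66.7
grasp_force: 0.0
```

Emit:
servo_tool(increments=[[1,-4,1,0,0,0,1],[2,-8,1,0,0,0,1],[3,-12,1,0,0,0,1],[4.5,-16,1,0,0,0,1],[5.5,-20,1,0,0,0,1],[6.6,-24,1,0,0,0,1],[7.6,-27.8,1,0,0,0,1],[7.6,-27.8,1,0,0,0,1],[7.6,-27.8,1,0,0,0,1],[7.6,-27.8,1,0,0,0,1]])

```text
t: 26.45
ee_pos: [580.0, -184.1, 169.6]
orientation: [-2.231, -2.211, 0.0]
ft_force: [0.1, 0.1, 0.1]
width: 87.7
grasp_force: 0.0
```

```bash
python3 - <<'E'
from h import *
d=grab('side','s7.png',(200,170,440,370),3.3); o=ctrl.get_obs();print(o['ee_pos'])
E
```

```text
[ 580.02682394 -183.34960498  169.59411598]
```

View pics/s7.png

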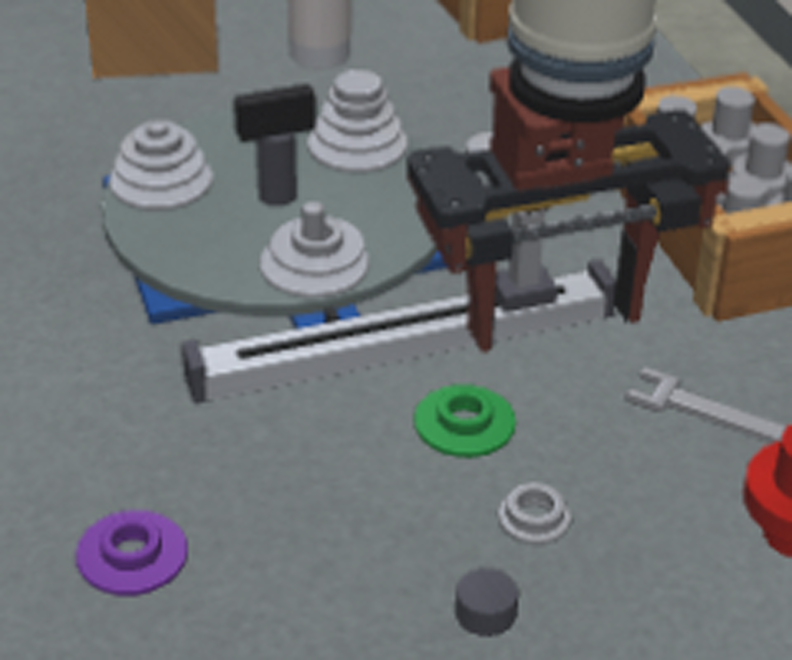

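b sits flat on a at (313,255), and d has not moved at (535,512). Picking d now.

Emit:
servo_tool(increments=[[0,-0.05,-4,0,0,0,1],[0,-0.05,-8,0,0,0,1],[0,-0.05,-12,0,0,0,1],[0,-0.05,-15,0,0,0,1],[0,-0.05,-16.2,0,0,0,1],[0,-0.05,-16.2,0,0,0,1],[0,-0.05,-16.2,0,0,0,0],[0,-0.05,-16.2,0,0,0,-1],[0,-0.05,-16.2,0,0,0,-1],[0,-0.05,-16.2,0,0,0,-1],[0,-0.05,-16.2,0,0,0,-1],[0,-0.05,-16.2,0,0,0,-1],[0,-0.05,-16.2,0,0,0,-1],[0,-0.05,-16.2,0,0,0,-1],[0,-0.05,-16.2,0,0,0,-1],[0,-0.05,-16.2,0,0,0,-1]])

```text
t: 27.83
ee_pos: [580.5, -184.9, 8.0]
orientation: [-2.231, -2.212, 0.0]
ft_force: [-2.3, -0.1, 5.0]
width: 39.3
grasp_force: 30.0
```

Emit:
servo_tool(increments=[[0,0,2,0,0,0,-1],[0,0,5,0,0,0,-1],[0,0,8,0,0,0,-1],[0,0,11,0,0,0,-1],[0,0,13,0,0,0,-1],[0,0,13,0,0,0,-1],[0,0,13,0,0,0,-1],[0,0,13,0,0,0,-1]])

```text
t: 28.5
ee_pos: [579.6, -184.5, 136.1]
orientation: [-2.229, -2.211, 0.002]
ft_force: [0.3, -0.5, -2.4]
width: 39.1
grasp_force: 30.0
```

Emit:
servo_tool(increments=[[-1.5,3.5,0,0,0,0,-1],[-3,7,0,0,0,0,-1],[-4.5,10.5,0,0,0,0,-1],[-6,14,0,0,0,0,-1],[-7,18,0,0,0,0,-1],[-7.6,22,0,0,0,0,-1],[-7.6,25,0,0,0,0,-1],[-7.6,27.8,0,0,0,0,-1],[-7.6,27.8,0,0,0,0,-1],[-7.6,27.8,0,0,0,0,-1],[-7.6,27.8,0,0,0,0,-1]])

```text
t: 29.42
ee_pos: [503.6, 92.7, 136.3]
orientation: [-2.229, -2.212, 0.004]
ft_force: [0.2, 0.0, -2.4]
width: 39.3
grasp_force: 30.0
```

```bash
python3 - <<'E'
from h import *
d=grab('side'); u,v=w2px(d,(504,94,110)).astype(int); print(u,v)
save(d['image'][:,:,::-1],'s8.png',(u-60,v-50,u+60,v+40),6); o=ctrl.get_obs();print(o['ee_pos'])
E
```

```text
294 223
[503.84148057  92.26040623 136.57060808]
```

View pics/s8.png

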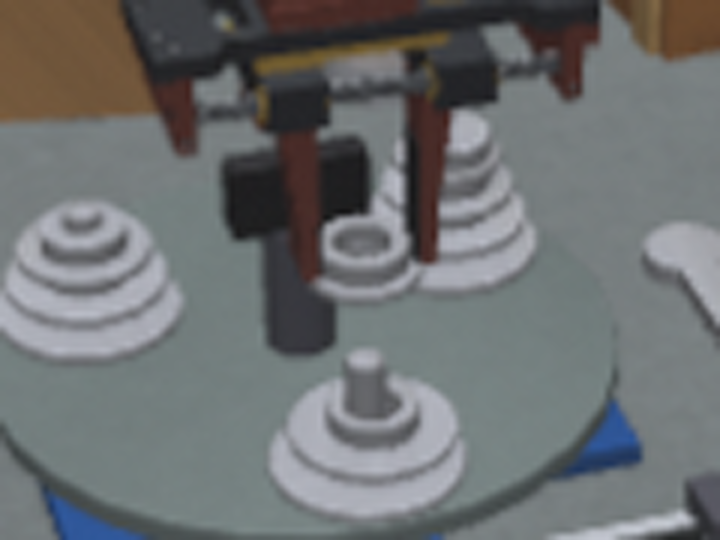

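Emit:
servo_tool(increments=[[0,0.05,-1.5,0,0,0,-1],[0,0.05,-3,0,0,0,-1],[0,0.05,-4,0,0,0,-1],[0,0.05,-4.6,0,0,0,-1],[0,0.05,-5.2,0,0,0,-1],[0,0.05,-5.8,0,0,0,-1],[0,0.05,-6.1,0,0,0,-1],[0,0.05,-6.3,0,0,0,-1]])

```text
t: 30.13
ee_pos: [504.6, 93.5, 74.4]
orientation: [-2.231, -2.212, 0.0]
ft_force: [0.1, 0.1, -2.0]
width: 39.3
grasp_force: 30.0
```

Emit:
servo_tool(increments=[[0,0,0,0,0,0,0.3],[0,0,0,0,0,0,0.3],[0,0,0,0,0,0,0.3],[0,0,0,0,0,0,0.3],[0,0,2,0,0,0,0.3],[0,0,6,0,0,0,0.3],[0,0,10,0,0,0,1],[0,0,12.7,0,0,0,1],[4,-2,12.7,0,0,0,1],[7.5,-4,12.7,0,0,0,1],[11,-6,12.7,0,0,0,1],[14.2,-7.9,12.7,0,0,0,1],[14.2,-7.9,12.7,0,0,0,1],[14.2,-7.9,12.7,0,0,0,1],[14.2,-7.9,12.7,0,0,0,1]])

```text
t: 31.38
ee_pos: [645.8, 14.7, 201.3]
orientation: [-2.23, -2.211, 0.001]
ft_force: [-0.4, -0.1, -0.3]
width: 87.5
grasp_force: 0.0
```

```bash
python3 - <<'E'
from h import *
d=grab('side','s9.png',(210,150,410,300),4); o=ctrl.get_obs();print(o['ee_pos'])
E
```

```text
[645.43940807  15.07863432 201.42477266]
```

View pics/s9.png

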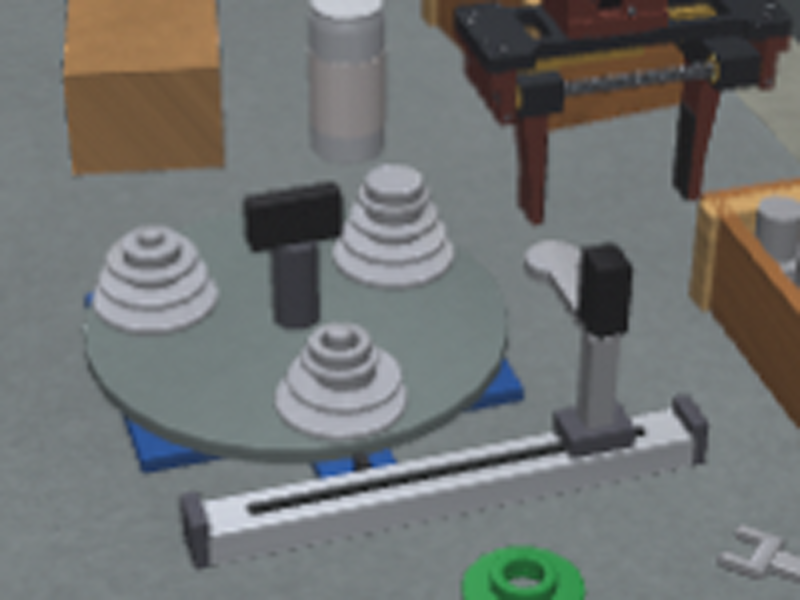

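All three bushings are stacked flat at (340,380), and the keeper stands below the gripper. Now I'll grip the keeper and slide it back.

Emit:
servo_tool(increments=[[0,0,-4,0,0,0,1],[0,0,-7.1,0,0,0,1],[0,0,-7.1,0,0,0,1],[0,0,-7.1,0,0,0,1],[0,0,-7.1,0,0,0,-1],[0,0,-7.1,0,0,0,-1],[0,0,-7.1,0,0,0,-1],[0,0,-7.1,0,0,0,-1],[0,0,-7.1,0,0,0,-1],[0,0,-7.1,0,0,0,-1],[0,0,-7.1,0,0,0,-1],[0,0,-7.1,0,0,0,-1],[0,0,-7.1,0,0,0,-1]])

```text
t: 32.52
ee_pos: [646.5, 14.6, 130.6]
orientation: [-2.231, -2.212, 0.0]
ft_force: [0.4, 0.1, -0.2]
width: 31.5
grasp_force: 0.0
```

Emit:
servo_tool(increments=[[-1,0,0,0,0,0,-1],[-3,0,0,0,0,0,-1],[-5,0,0,0,0,0,-1],[-7,0,0,0,0,0,-1],[-9,0,0,0,0,0,-1],[-11,0,0,0,0,0,-1],[-12.5,0,0,0,0,0,-1],[-13.5,0,0,0,0,0,-1],[-14,0,0,0,0,0,-1],[-14.2,0,0,0,0,0,-1],[-14.2,0,0,0,0,0,-1],[-14.2,0,0,0,0,0,-1],[-14.2,0,0,0,0,0,-1]])

```text
t: 33.6
ee_pos: [503.7, 13.4, 130.9]
orientation: [2.228, 2.213, -0.003]
ft_force: [-2.5, -8.5, 3.5]
width: 24.0
grasp_force: 30.0
```

Emit:
servo_tool(increments=[[0,0,0,0,0,0,1],[0,0,0,0,0,0,1],[0,0,0,0,0,0,1],[0,0,0,0,0,0,1],[0,0,0,0,0,0,1],[0,0,4,0,0,0,1],[0,0,8,0,0,0,1],[-3,-4,9,0,0,0,1],[-3,-30,9,0,0,0,1],[-3,-30,9,0,0,0,1],[-3,-30,9,0,0,0,1],[-3,-30,9,0,0,0,1],[-3,-30,9,0,0,0,1],[-3,-30,9,0,0,0,1],[-3,-30,9,0,0,0,1],[-3,-30,9,0,0,0,1]])

```text
t: 34.93
ee_pos: [474.5, -289.0, 220.6]
orientation: [2.234, 2.207, -0.0]
ft_force: [0.2, -0.1, 0.8]
width: 87.8
grasp_force: 0.0
```

```bash
python3 - <<'E'
from h import *
d=grab('top'); save(d['image'][:,:,::-1],'c5.png',(230,200,330,270),8)
print(ctrl.get_obs()['ee_pos'])
E
```

```text
[ 474.23122399 -286.81199008  220.34989136]
```

View pics/c5.png

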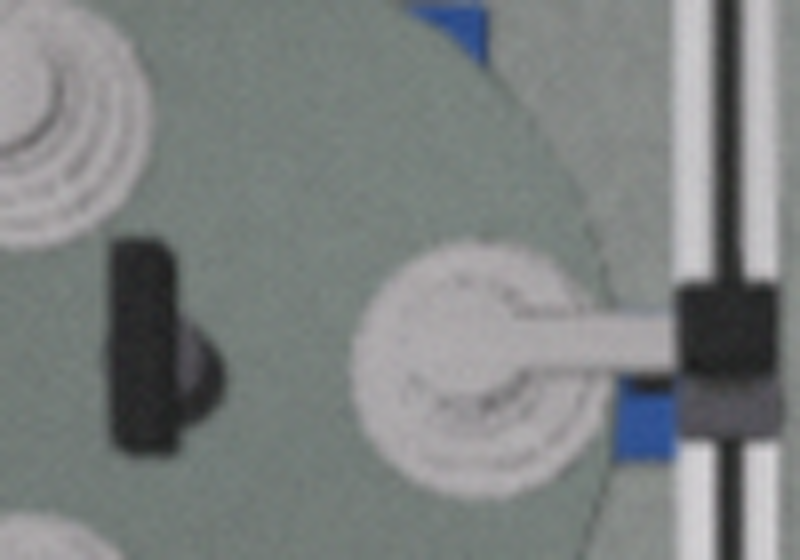

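The pad and arm centre at about row 341, over the stack, whose lowest flange is centred at (482,369). A numeric check follows.

```bash
python3 - <<'E'
from h import *
d=load('top')
def c(u,v,z): return px2w(d,230+(u+.5)/8-.5,200+(v+.5)/8-.5,z)
print('pad',c(463,342,114),'arm',c(600,342,114),'flange a',c(482,369,35),'block',c(728,328,164),'prev post',c(473,357,86))
E
```

```text
pad [505.7  94.8] arm [505.9  52.8] flange a [507.3  94. ] block [503.5  13.4] prev post [504.7  93.6]
```

```bash
python3 -c "
from h import *
print(ctrl.close_job())"
```

```text
the job is handed in; nothing more can be done
None
```

I handed the job in at about 35 s on the robot's clock. Bushings a, b and d (c was not on the bench) are stacked widest-down on the post at the loading point. The keeper pad measured about 2 mm off the stack's centre. The hand-in returned no verdict.

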